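# Deliver a sample tile from the revolving stand

## Task

Turn the round sample stand until the pocket holding the ceramic tile with three raised dots faces the gate in the fence, and slide that tile out through the gate along the ledge until it rests against the lip. Then pick it up and set it down gently, without dropping it, flat inside the wooden tray; leave the other tiles in their pockets and do not disturb the things lying around.

Things in the scene. Friction and masses are not known exactly. Their poses are not given: they have to be found in the camera images.
- stand: Fixed metal foot and fence round the turntable. Origin: on the turntable's axis, at table height; its -x axis points through the gate, roughly towards the robot. Fence: upright ring of 4 mm sheet, mean radius 185 mm, top 74 mm above the table (12 mm above the pocket floors); free air outside it down to the table.
- gate (a point): Middle of the only gate in the fence, at pocket-floor height, 184 mm from the axis; axes as the stand's. The gate is 68 mm wide (y) between two round posts 12 mm thick, tops 76 mm above the table. A tile passes if its pocket points at the gate to about 2 degrees; a crooked one catches on a post (the push force rises early).
- ledge (a point): Where the tile's underside centre lies once it rests against the stop, 204.5 mm from the axis; axes as the stand's. The ledge outside the gate is 36 mm wide, narrower than the tile so that fingers reach its long sides; top 61 mm above the table, 1 mm below the pocket floors, 8 mm thick; it ends in a lip 8 mm high, 50 mm beyond this point.
- turntable: Plywood turntable 356 mm across, turns either way without limit about z, stays where left (3 to 5 N at a peg moves it). Origin: on the axis, on the pocket floors, 62 mm above the table. Six radial pockets at 0, 60 .. 300 degrees from its x axis. The middle, inside 73 mm, is bare save a cap 36 mm wide, 5 mm high: closed fingertips fit there behind a tile.
- pocket (a point): Floor centre of the pocket at 0 degrees, 123 mm from the axis; the other five are alike. Two straight wooden walls, 16 mm high, 5 mm thick, 60 mm apart, from 75 to 170 mm from the axis; open above and at both ends. The tile lies lengthwise along the radius, its ends 73 and 173 mm from the axis, and can be pushed outward from behind.
- peg (a point): Top of one of six upright steel pegs to push the turntable round by: 16 mm thick, rising 50 mm above the pocket floors, 140 mm from the axis, midway between the pockets (at 30, 90, 150, 210, 270 and 330 degrees from the turntable's x axis; this one at 30).
- tile_three: The wanted tile: cream ceramic slab 100 x 56 x 18 mm with three low round dark-green dots (26 mm across, 4 mm high) in a row along its length; 0.14 to 0.28 kg. Origin: centre of its underside; x axis along its length, z up; both ends are alike. Its top stands 2 mm above the pocket walls, so it cannot be gripped in its pocket.
- tile_one: Like the wanted tile, but with one big dot (48 mm). Origin: centre of its underside.
- tile_two: Like the wanted tile, but with two dots (38 mm). Origin: centre of its underside.
- tile_four: Like the wanted tile, but with four small dots (20 mm). Origin: centre of its underside.
- tile_plain: Like the wanted tile, but plain. Origin: centre of its underside.
- tile_bar: Like the wanted tile, but with a straight raised bar. Origin: centre of its underside.
- tray: Low open wooden tray, fixed to the table, 170 (x) x 135 (y) x 28 mm outside, walls and floor 8 mm thick. Origin: centre of its underside. It stands to the robot's left or right.
- carton: Closed cardboard box 160 x 120 x 70 mm, a bystander on the side opposite the tray. Origin: centre of its underside.
- jar: White glaze jar, 76 mm in diameter, 110 mm high, a bystander. Origin: centre of its underside.
- scraper: Spatula, 200 mm long, lying on the table to the left of the stand, a bystander. Origin: under its middle; its x axis runs along it.
Mind the look-alikes: they are no part of the job. What is shaped like the tile_bar but blue, purple or yellow is not meant.

How it is judged:
By the outcome, as a careful person would: the job done as asked, in the order asked, and still so for the second after the job is handed in, with the robot touching nothing.
It also fails if it takes over 72 s, if anything falls off the work surface, if the arm or the gripper's body presses on something with over 40 N, if the wrist force passes 120 N, or if a joint passes its speed limit or range.

## Robot

A 6-joint arm with a two-finger parallel gripper is mounted at the origin on the work surface. World frame = base frame: x ahead of the robot, y to its left, z up, the work surface at z = 0. Lengths are in mm, angles in rad, forces in N, time in s.
With the tool pointing down it reaches from about 150 to 775 mm from the base axis. Payload 6.1 kg.
Tool frame: the origin (TCP) lies between the finger pads; the fingertips stand 19 mm ahead of it and the grasp point (between the pads) is the TCP; z points along the fingers, y is the line along which they close (so a half turn about z gives the same grasp; the last joint's range is limited). The gripper opens to 85 mm and grips with 20 to 120 N. Pads are 22 mm wide; open, the fingers measure 114 mm over their backs; the gripper's body (76 mm by 85 mm) begins 54 mm behind the grasp point. The pads swing forward as they close: fully open they stand 13 mm farther back than shut.
Start: joints at [-1.345, 0.126, -0.04, 1.405, 0, 1.571], TCP at [117.535, -511.658, 250.295] pointing down, gripper open.
Joint ranges: [-2.72, 2.72], [-0.95, 1.95], [-1.27, 1.35], [-1.78, 2.02], [-1.46, 1.47], [-3.14, 3.14]. Speed limits (rad/s): [2.39, 2.39, 3.01, 3.14, 3.14, 3.14].

## Interface

Orientations are given as a unit quaternion [w, x, y, z].
In Python, from rig import arm gives the robot as it stands. Calls block until the motion is done:
- arm.movep(position, orientation): joint-space move of the TCP to a pose.
- arm.movel(position, speed=150, attitude=None, guard=None): straight line of the TCP; attitude=None keeps the orientation; speed is the mean speed in mm/s. With guard (N) it stops when the force on the tool has changed by that much, and returns True; else False.
- arm.move_joints(angles): joint-space move.
- arm.grip(opening): opening from 0.0 (shut) to 1.0 (fully open); the grip force is fixed at half the most; returns when the fingers have stopped.
- arm.hold(seconds).
- arm.solve_ik(position, orientation): joint angles nearest the present ones, or None.
- arm.observe(): the state.
- arm.read_camera(name): name is "scene" or "top" or "wrist"; returns a dict with "pixels" (480x640x3 uint8, blue, green, red), "K" (3x3 intrinsics, pixels), "rvec" (rotation vector, rad) and "tvec" (3), from world to camera coordinates, as OpenCV has them; the wrist camera has in their place "hand_eye" (4x4, takes a point from camera to tool coordinates, whose origin is the TCP and whose axes are the flange's). Camera axes: x right, y down, z forward; pixel columns grow to the right and rows downward; lengths in mm; the calibration is good to about 2 mm. A picture is of the moment at which its call begins: read the wrist's pose just before it. There is no depth.
A pose or a line that the arm cannot do raises arm.PlanningError and nothing moves.
- arm.finish_job(): hands the job in; it is judged then, once.
Trained networks look in the newest picture that a camera, given by its name, has taken for a name from the list of things; names that differ only in an ending like _2 or _b are one class to them, and where a whole thing is asked for, a point or a joint stands for the part that bears it (a point fixed in the world has none). Each returns a list of dicts, best first, with "score" (0 to 1); they miss things now and then, are a little off and sometimes report something else, mostly with a low value. They report only what shows in the picture. A call takes as long as a camera call. They do not tell look-alikes from the thing itself.
- arm.find_in(query, camera): "position" ([x, y, z] in mm, in world coordinates, good to about 4 mm: the middle of the surface that is visible of it).
The state is a dict: "time_s": time; "q": joint angles; "dq": joint speeds; "joint_torque": joint torques, N m; "tool_pos": TCP position; "orientation": TCP orientation; "contact_force": force on the tool from outside, world axes, zero at the start; "wrist_torque": the same for the moment, N m; "grip_width": opening from 0.0 (shut) to 1.0 (fully open); "gripper_force": force on a finger pad.
Only numpy, scipy, OpenCV 4.12 (cv2) and the standard library are available. Lean on these libraries where they do the work, as an engineer would, in place of code of your own. Each camera call takes 0.05 s, during which the arm holds its last target. There are 200 camera calls.

## Working session

There is one attempt and no reset: what is moved stays moved. The work goes in short steps, each a Python script; the robot and the scene stay as the last script left them, time stands still between calls to the robot, and variables do not carry over. Pictures are saved under pics/ and viewed, at most 10 in all, crops included, and the job is handed in when it is done.

```bash
mkdir -p pics; ls; python3 - <<'E'
from rig import arm
import cv2
for c in ("top","scene"):
    r=arm.read_camera(c); cv2.imwrite(f"pics/{c}0.png",r["pixels"]); print(c,r["K"],r["rvec"],r["tvec"])
    for n in ("stand","turntable","tile_three","tray","peg","jar","carton","scraper"):
        print(n,[(list(map(round,d["position"])),round(d["score"],2)) for d in arm.find_in(n,c)[:7]])
print(arm.observe())
E
```

```text
pics
top [[440.27057972   0.         318.32122891]
 [  0.         440.27057972 237.13894715]
 [  0.           0.           1.        ]] [ 2.22705069 -2.19614279  0.07945102] [-17.99500369 565.32389084 967.14792204]
stand [([705, 45, 61], 0.95)]
turntable [([686, 32, 61], 0.7)]
tile_three [([780, 109, 82], 0.86)]
tray [([404, -332, 12], 0.92)]
peg [([687, 30, 59], 0.93)]
jar [([596, -384, 109], 0.62), ([576, 71, 78], 0.56)]
carton [([689, 28, 60], 0.58)]
scraper [([647, 464, 1], 0.67)]
scene [[460.6277641    0.         319.49175304]
 [  0.         460.6277641  240.30000131]
 [  0.           0.           1.        ]] [ 2.04187484  1.3700508  -0.52451522] [-213.78619037 -337.04072166 1603.96297896]
stand [([751, 10, 65], 0.67), ([708, 30, 57], 0.62), ([629, -394, 82], 0.19)]
turntable [([708, 32, 64], 0.95)]
tile_three [([788, 119, 80], 0.7)]
tray [([707, 29, 62], 0.73), ([401, -330, 9], 0.56)]
peg [([707, 27, 59], 0.85), ([459, 319, 74], 0.37)]
jar [([629, -390, 83], 0.84), ([660, 457, 4], 0.39), ([707, 30, 58], 0.35)]
carton [([461, 322, 73], 0.85), ([783, 116, 79], 0.73)]
scraper [([657, 456, 2], 0.58)]
{'time_s': 0.9, 'q': array([-1.34499816e+00,  1.25761754e-01, -3.95887741e-02,  1.40539756e+00,
       -1.08589128e-05,  1.57077240e+00]), 'dq': array([-0.00010188, -0.0002699 ,  0.00144257,  0.00125296, -0.00019848,
       -0.00061814]), 'joint_torque': array([ 6.51999380e-05, -4.35687733e+01,  3.53092825e+01,  8.34612947e-04,
       -1.65080382e-05, -1.51152580e-05]), 'tool_pos': array([ 117.53316317, -511.66005213,  250.3197512 ]), 'orientation': array([ 2.45785279e-05,  9.93632317e-01,  1.12671285e-01, -2.67779064e-06]), 'contact_force': array([-0.33469657,  0.45045145, -0.97539778]), 'wrist_torque': array([ 0.06415916, -0.02330436,  0.00576908]), 'gripper_force': 0.0, 'grip_width': 0.9944026336192714}
```

View pics/top0.png

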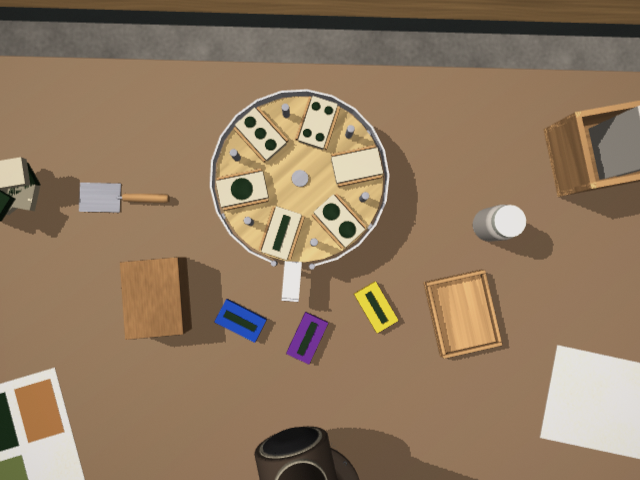

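View pics/scene0.png

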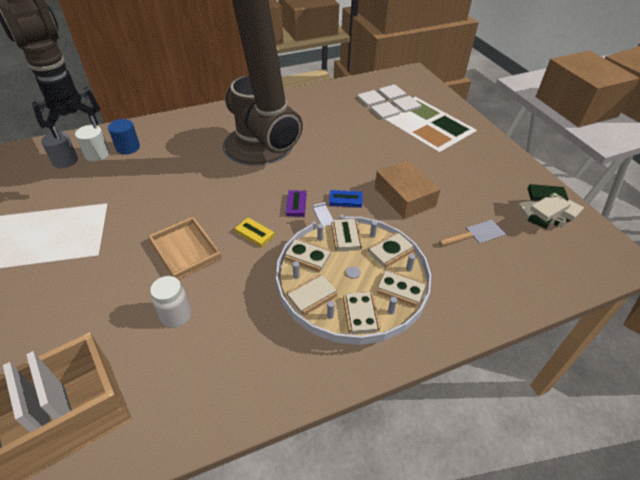

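The top view shows the three-dot tile at about (262,134), the gate posts at (273,264) and (312,267), and the cap at (300,178). The tray is at (464,314). The scene view agrees, and the coloured bar look-alikes lie in front of the ledge. Next I'll look from near.

```bash
cat >h.py <<'E'
from rig import arm
import numpy as np, cv2
from scipy.spatial.transform import Rotation as R
def down(yaw):  # tool z down, tool y (closing line) at world angle yaw
    y=np.array([np.cos(yaw),np.sin(yaw),0]); z=np.array([0,0,-1.]); x=np.cross(y,z)
    q=R.from_matrix(np.c_[x,y,z]).as_quat(); return q[[3,0,1,2]]
def snap(c,fn=None):
    o=arm.observe(); r=arm.read_camera(c)
    if fn: cv2.imwrite("pics/"+fn,r["pixels"])
    if c=="wrist":
        T=np.eye(4); q=o["orientation"]; T[:3,:3]=R.from_quat([*q[1:],q[0]]).as_matrix(); T[:3,3]=o["tool_pos"]
        M=T@r["hand_eye"]
    else:
        M=np.eye(4); M[:3,:3]=cv2.Rodrigues(r["rvec"])[0].T; M[:3,3]=-M[:3,:3]@np.ravel(r["tvec"])
    return r["pixels"],r["K"],M
def back(K,M,uv,z):
    d=M[:3,:3]@np.linalg.solve(K,[*uv,1]); return M[:3,3]+d*(z-M[2,3])/d[2]
def proj(K,M,p):
    c=K@(M[:3,:3].T@(np.asarray(p,float)-M[:3,3])); return c[:2]/c[2]
E
python3 - <<'E'
from h import *
_,K,M=snap("top")
for n,uv,z in [("cap",(300,178),67),("postL",(273,264),76),("postR",(312,267),76),("ledgeend",(290,300),69),("t3",(262.5,134),84),
  ("pegs",(285.5,111),112),("",(350,131.5),112),("",(365,196.5),112),("",(314,242.5),112),("",(248,220.5),112),("",(235,154.5),112),
  ("tray",(426,282),28),("",(484,272),28),("",(501,345),28),("",(443,356.5),28)]: print(n,back(K,M,uv,z).round(1))
for x in (520,500,480,450):
    for z in (400,350):
        print(x,z,[arm.solve_ik([x,30,z],down(a)) is not None for a in (np.pi/2,-np.pi/2)])
j=[ (x,z,a) for x in (540,500,460) for z in (420,380,340) for a in (np.pi/2,-np.pi/2) if arm.solve_ik([x,30,z],down(a)) is not None]
x,z,a=j[0]; arm.movep([x,30,z],down(a)); print(j[0],arm.observe()["time_s"],arm.observe()["q"])
_,K,M=snap("wrist","w1.png"); print(M.round(2))
print([(d["position"],d["score"]) for d in arm.find_in("tile_three","wrist")])
E
```

```text
cap [687.6  31.7  67. ]
postL [505.6  84.7  76. ]
postR [500.4   3.9  76. ]
ledgeend [431.2  48.6  69. ]
t3 [775.2 110.7  84. ]
pegs [815.4  62.4 112. ]
 [776.2 -68.8 112. ]
 [ 644.4 -100.4  112. ]
 [550.2   1.  112. ]
 [592.2 133.3 112. ]
 [724.6 162.  112. ]
tray [ 469.7 -247.6   28. ]
 [ 493.2 -376.4   28. ]
 [ 334.  -413.5   28. ]
 [ 308.1 -285.3   28. ]
520 400 [True, True]
520 350 [True, True]
500 400 [True, True]
500 350 [True, True]
480 400 [True, True]
480 350 [True, True]
450 400 [True, True]
450 350 [True, True]
(540, 420, 1.5707963267948966) 3.4583 [ 5.42566562e-02  2.29705936e-01  4.67025029e-01  1.80836104e+00
 -1.62213118e-04  5.56409009e-02]
[[ 0.0000e+00  9.7000e-01  2.6000e-01  4.7620e+02]
 [ 1.0000e+00 -0.0000e+00 -0.0000e+00  2.8350e+01]
 [-0.0000e+00  2.6000e-01 -9.7000e-01  5.4288e+02]
 [ 0.0000e+00  0.0000e+00  0.0000e+00  1.0000e+00]]
[([774.3, 111.4, 81.1], 0.86)]
```

View pics/w1.png

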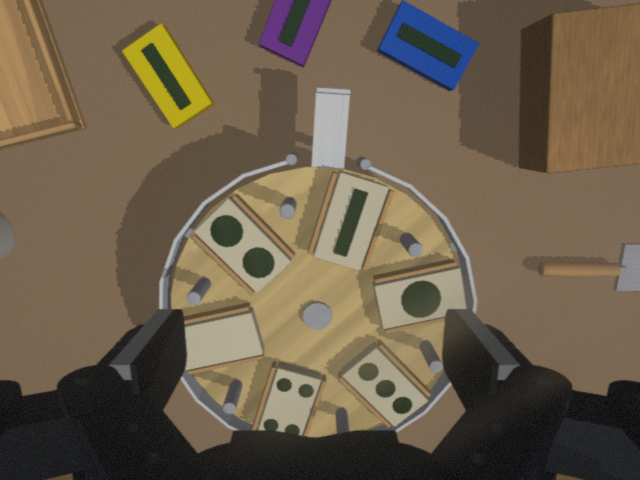

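The wrist view shows the gate posts at (291,159) and (365,163), the cap at (317,316), and the three-dot tile lower right at (385,388). I'll fit a model and overlay it on the picture to check.

```bash
cat > fit.py <<'E'
from h import *
from scipy.optimize import least_squares
T_,W_=None,None
def run():
    _,Kt,Mt=snap("top"); im,K,M=snap("wrist")
    cap=[back(Kt,Mt,(300,178),67),back(K,M,(317,314.5),67)]
    pL=[back(Kt,Mt,(273,264),76),back(K,M,(365,162),76)]
    pR=[back(Kt,Mt,(312,267),76),back(K,M,(291,158.5),76)]
    print(np.round(cap,1),np.round(pL,1),np.round(pR,1))
    # stand fit: params cx,cy,phi (gate direction angle)
    def res(p,i):
        g=np.array([np.cos(p[2]),np.sin(p[2])]); n=np.array([g[1],-g[0]])
        # facing along g: left is (-g1,g0)
        return np.r_[cap[i][:2]-p[:2], pL[i][:2]-(p[:2]+184*g+40*n), pR[i][:2]-(p[:2]+184*g-40*n)]
    S=[least_squares(lambda p:res(p,i),[688,32,3.05]) for i in (0,1)]
    for s in S: print(s.x.round(3),np.degrees(s.x[2]).round(2),s.fun.round(1))
    return S[1].x,K,M,im
E
python3 - <<'E'
from fit import *
p,K,M,im=run()
pg=[(815.4,62.4),(776.2,-68.8),(644.4,-100.4),(550.2,1),(592.2,133.3),(724.6,162)]
a=np.array([np.arctan2(y-31.7,x-687.6) for x,y in pg]); print(np.degrees(a).round(1))
th=np.degrees(a)%60; print(th, [np.hypot(y-31.7,x-687.6).round(0) for x,y in pg])
t=np.radians(np.median(th))
s=1.25
big=cv2.resize(im[60:480,130:500],None,fx=2*.7,fy=2*.7,interpolation=cv2.INTER_CUBIC)
def mk(P,col):
    u=(proj(K,M,P)-[130,60])*1.4; cv2.circle(big,tuple(np.round(u).astype(int)),2,col,-1)
c=p[:2]
for k in range(6):
    b=t+k*np.pi/3; mk([*(c+140*np.array([np.cos(b),np.sin(b)])),112],(0,0,255))
    b+=np.pi/6
    for r in (73,123,173): mk([*(c+r*np.array([np.cos(b),np.sin(b)])),80],(255,0,0))
g=np.array([np.cos(p[2]),np.sin(p[2])]); n=np.array([g[1],-g[0]])
for r,w in ((184,40),(184,-40)): mk([*(c+r*g+w*n),76],(0,255,0))
for w in (18,-18): mk([*(c+254.5*g+w*n),61],(0,255,0))
for b in np.arange(0,6.28,.2): mk([*(c+185*np.array([np.cos(b),np.sin(b)])),74],(255,0,255))
mk([*c,67],(0,255,255)); cv2.imwrite("pics/ov.png",big)
E
```

```text
[[687.6  31.7  67. ]
 [689.5  31.9  67. ]] [[505.6  84.7  76. ]
 [508.6  83.   76. ]] [[500.4   3.9  76. ]
 [504.9   3.8  76. ]]
[686.943  31.852   3.074] 176.14 [ 0.7 -0.1 -0.4  0.6 -0.2 -0.5]
[690.128  32.097   3.081] 176.51 [-0.6 -0.2 -0.3 -0.2  0.9  0.4]
[  13.5  -48.6 -108.1 -167.4  133.2   74.1]
[13.50760208 11.39914398 11.89096222 12.59502006 13.19737758 14.14756948] [np.float64(131.0), np.float64(134.0), np.float64(139.0), np.float64(141.0), np.float64(139.0), np.float64(135.0)]
```

View pics/ov.png

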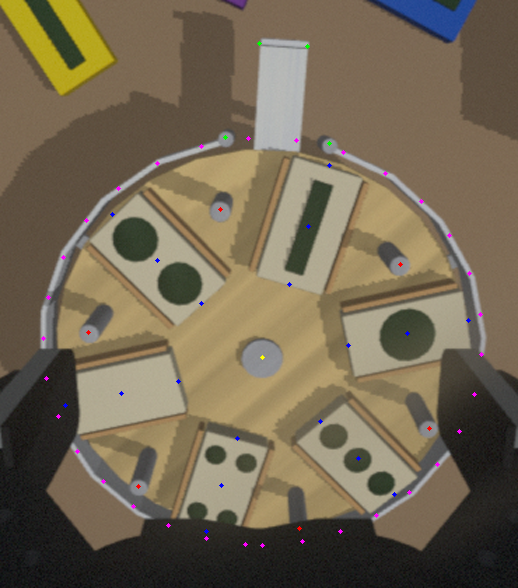

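```bash
cat > turn.py <<'E'
from h import *
C=np.array([690.,32.]); Z=109
def pegpos(b,z=Z): return np.r_[C+140*np.array([np.cos(b),np.sin(b)]),z]
def turn(b0,b1,step=np.radians(8),v=70):
    N=max(1,int(np.ceil(abs(b1-b0)/step)))
    f0=arm.observe()["contact_force"]; mx=0
    for b in np.linspace(b0,b1,N+1)[1:]:
        arm.movel(pegpos(b),speed=v,attitude=down(b-np.pi/2))
        mx=max(mx,np.linalg.norm(arm.observe()["contact_force"]-f0))
    print("max dF",mx)
E
python3 - <<'E'
from turn import *
b0,b1=np.radians([72.9,206.5])
for b in np.linspace(b0,b1,7):
    q=arm.solve_ik(pegpos(b),down(b-np.pi/2)); print(None if q is None else np.round(q,2))
print(arm.solve_ik(pegpos(b0,190),down(b0-np.pi/2)))
E
```

```text
[0.22 0.59 0.3  1.28 0.   2.09]
[0.25 0.48 0.13 1.22 0.   1.73]
[ 0.24  0.38 -0.02  1.17  0.    1.34]
[ 0.21  0.29 -0.14  1.13  0.    0.91]
[ 0.13  0.23 -0.22  1.12  0.    0.45]
[ 0.04  0.21 -0.25  1.11  0.   -0.03]
[-0.05  0.24 -0.22  1.12  0.   -0.52]
[0.22300448 0.58263253 0.46769598 1.45585977 0.         2.09225211]
```

```bash
python3 - <<'E'
from turn import *
b0,b1=np.radians([72.9,206.5])
arm.grip(0.65)
arm.movep(pegpos(b0,190),down(b0-np.pi/2))
print("hit",arm.movel(pegpos(b0),speed=100,guard=12))
arm.grip(0); o=arm.observe(); print(o["grip_width"],o["gripper_force"],o["contact_force"],o["time_s"])
if o["grip_width"]>0.05:
    turn(b0,b1); o=arm.observe(); print(o["contact_force"],o["tool_pos"],o["time_s"])
E
```

```text
hit False
0.15902481054775447 58.54802191257477 [-0.59917865 -0.30420459  3.86398802] 7.25
max dF 5.611952260890235
[ 0.90533003 -2.18517429  5.98669763] [566.04963785 -31.33992889 109.78601312] 14.475
```

```bash
python3 - <<'E'
from turn import *
arm.grip(0.5); p=arm.observe()["tool_pos"]; arm.movel([p[0],p[1],180],speed=150)
arm.movep([540,30,420],down(np.pi/2))
im,K,M=snap("wrist"); print(arm.observe()["time_s"])
np.savez("w2.npz",im=im,K=K,M=M)
cv2.imwrite("pics/w2.png",cv2.resize(im[130:350,180:480],None,fx=2.6,fy=2.6,interpolation=cv2.INTER_CUBIC))
E
```

```text
16.5167
```

View pics/w2.png

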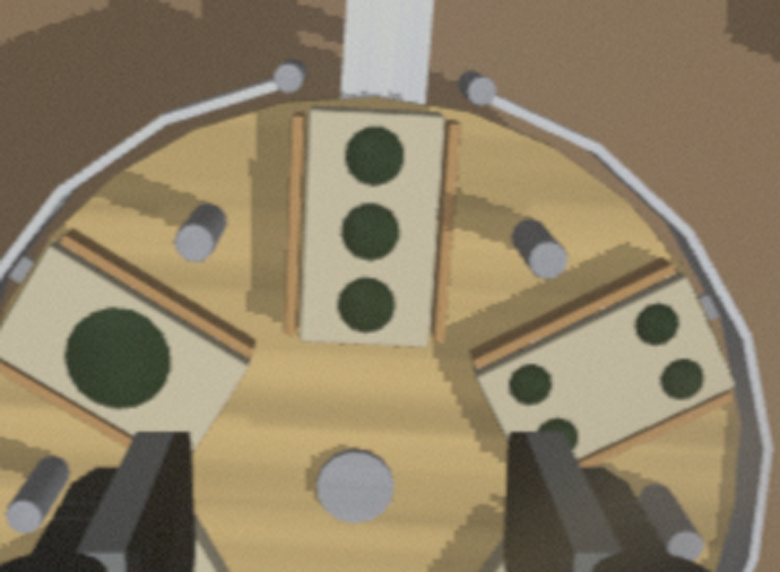

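The three-dot tile now sits in front of the gate, between posts at crop (289,77) and (480,90), and the pegs are at (195,242) and (547,260). Next I'll quantify the alignment.

```bash
python3 - <<'E'
from h import *
d=np.load("w2.npz");K,M,im=d["K"],d["M"],d["im"]
B=lambda u,z: back(K,M,np.array(u)/2.6+[180,130],z)[:2]
# refine dots by green-dark blob
g=im.astype(int).sum(2)<200
sub=np.zeros(g.shape,np.uint8); sub[170:265,300:345]=g[170:265,300:345]
n,_,st,ce=cv2.connectedComponentsWithStats(sub); dots=[c for s,c in zip(st[1:],ce[1:]) if s[4]>100]
print(np.round(dots,1)); D=np.array([back(K,M,c,84)[:2] for c in dots])
v=D[0]-D[-1]; ang=lambda v:np.degrees(np.arctan2(v[1],v[0]))
cap=B((355,486),67); pR,pL=B((289,77),76),B((480,90),76)
print("cap",cap,"posts",pL,pR,np.linalg.norm(pL-pR))
print("tile axis",ang(v)%360,"tile ctr",D.mean(0))
w=pL-pR; print("gate normal",ang([-w[1],w[0]]),"gate from cap",ang((pL+pR)/2-cap))
print("tile from cap",ang(D.mean(0)-cap))
q1,q2=B((195,242),112),B((547,260),112); print("pegs mid dir",ang((q1+q2)/2-cap),ang(q1-cap)%360,ang(q2-cap))
# ledge edges at z=61
a,b=B((343,90),61),B((427,100),61); print("ledge",a,b,(a+b)/2, ang((a+b)/2-cap))
E
```

```text
[[323.5 189.4]
 [321.8 218.6]
 [320.4 246.8]]
cap [691.08866984  32.08688498] posts [510.67005848  82.91801835] [505.52836624   4.43205793] 78.65419876595155
tile axis 177.26435420942016 tile ctr [567.87603359  37.41733962]
gate normal 176.2518531287472 gate from cap 176.37647513175256
tile from cap 177.5228009238518
pegs mid dir 177.22336807055964 207.10669587047843 147.2734936744246
ledge [511.84519704  26.50346147] [515.98712218  62.244519  ] [513.91615961  44.37399023] 176.0328277040341
```

```bash
python3 - <<'E'
from turn import *
C=np.array([690.5,32.]); import turn; turn.C=C
A=lambda:(lambda p:np.degrees(np.arctan2(p[1]-C[1],p[0]-C[0]))%360)(arm.observe()["tool_pos"])
b=np.radians(207.1); tgt=206.3
arm.movep(pegpos(b,180),down(b-np.pi/2)); arm.movel(pegpos(b),speed=120,guard=12); arm.grip(0)
print(arm.observe()["grip_width"],A()); c=tgt
for i in range(4):
    arm.movel(pegpos(np.radians(c)),speed=15,attitude=down(np.radians(c)-np.pi/2)); arm.hold(.15)
    a=A(); print(c,a)
    if abs(a-tgt)<.15: break
    c+=tgt-a
arm.grip(0.4); p=arm.observe()["tool_pos"]; arm.movel([p[0],p[1],180],speed=200)
# look again
arm.movep([540,30,420],down(np.pi/2)); im,K,M=snap("wrist")
g=im.astype(int).sum(2)<200
sub=np.zeros(g.shape,np.uint8); sub[170:265,295:350]=g[170:265,295:350]
n,_,st,ce=cv2.connectedComponentsWithStats(sub); dots=[q for s,q in zip(st[1:],ce[1:]) if s[4]>100]
D=np.array([back(K,M,q,84)[:2] for q in dots]); v=D[0]-D[-1]; print(len(D),"axis",np.degrees(np.arctan2(v[1],v[0]))%360,D.mean(0),np.degrees(np.arctan2(*(D.mean(0)-[691.1,32.1])[::-1])))
print(arm.observe()["time_s"])
E
```

```text
0.16236442445369983 207.16777315663214
206.3 206.57363980776964
206.02636019223038 206.35744388050836
3 axis 176.65547356690195 [568.00168076  38.53568406] 177.00725296851033
21.3083
```

```bash
cat > push.py <<'E'
from h import *
C=np.array([690.5,32.]); G=np.radians(176.35); g=np.array([np.cos(G),np.sin(G)])
def P(r,z): return np.r_[C+r*g,z]
Q=down(G-np.pi/2)
def rad(): return (arm.observe()["tool_pos"][:2]-C)@g
E
python3 - <<'E'
from push import *
arm.grip(0); arm.movep(P(45,150),Q)
print("down hit",arm.movel(P(45,87),speed=100,guard=8),arm.observe()["tool_pos"],rad())
print("hit",arm.movel(P(110,87),speed=60,guard=10),rad(),arm.observe()["contact_force"])
if rad()>105: print("hit2",arm.movel(P(150,87),speed=30,guard=8),rad(),arm.observe()["contact_force"])
print(arm.observe()["time_s"])
E
```

```text
down hit False [645.99417103  34.89859253  87.75506487] 44.60007983825232
hit False 109.95399295884677 [ 0.2954789  -0.42066554 -0.3867235 ]
hit2 True 143.93068952911113 [1.42212544 0.60189531 1.54992841]
25.925
```

```bash
python3 - <<'E'
from push import *
arm.movel(P(125,87),speed=120); arm.movel(P(125,170),speed=200); arm.grip(0.95)
arm.movep([480,40,380],down(G-np.pi/2)); im,K,M=snap("wrist","w3.png")
g_=(im.astype(int).sum(2)<200).astype(np.uint8)
n,_,st,ce=cv2.connectedComponentsWithStats(g_)
for s,c in zip(st[1:],ce[1:]):
    if 100<s[4]<1500: print(s[4],c.round(1),back(K,M,c,83)[:2].round(1))
print("expected tile ctr",P(204.5,61),arm.observe()["time_s"])
print([(d["position"],d["score"]) for d in arm.find_in("tile_three","wrist")])
E
```

```text
1146 [279.2  63.2] [355.3  15.3]
1125 [419.   91.5] [387.6 142. ]
165 [400.6 114. ] [406.4 124.8]
933 [145.8 140.8] [ 415.6 -116.8]
427 [319.7 171.8] [455.   46.2]
400 [319.6 204.3] [486.7  44.2]
380 [319.5 235.7] [518.5  42.2]
1171 [220.5 336. ] [622.1 -70.1]
expected tile ctr [486.41481734  45.0187641   61.        ] 28.5083
[([481.0, 43.5, 81.6], 0.87), ([630.7, 135.0, 79.9], 0.73)]
```

View pics/w3.png

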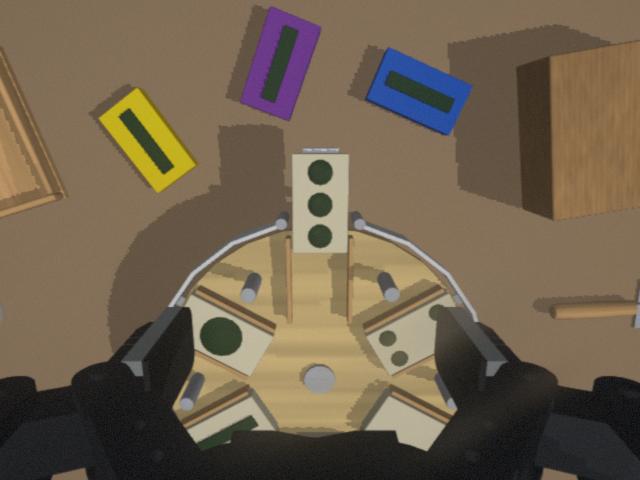

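The picture shows the tile on the ledge against the lip, with dots at (320,172), (320,204) and (320,236). It is straight. Now the pick.

```bash
python3 - <<'E'
from push import *
arm.movep(P(211,150),Q)
print("hit",arm.movel(P(211,76.5),speed=80,guard=8),arm.observe()["tool_pos"],rad())
arm.grip(0); o=arm.observe(); print(o["grip_width"],o["gripper_force"],o["contact_force"],o["tool_pos"])
arm.movel(P(211,110),speed=50); arm.movel(P(211,200),speed=150); arm.hold(.2)
o=arm.observe(); print(o["grip_width"],o["gripper_force"],o["contact_force"],o["time_s"])
im,K,M=snap("top","t4.png")
# above the tray
A=np.radians(193); ax=np.array([np.cos(A),np.sin(A)]); X=np.array([402.,-331.])+6.5*ax
arm.movep([*X,200],down(A-np.pi/2)); snap("wrist","w4.png"); print(arm.observe()["time_s"])
E
```

```text
hit False [480.33522959  45.47050885  77.03038461] 210.59601435242269
0.6413495126252208 63.85987401008606 [-1.96199549e+00 -2.99186925e-04  5.38538002e+00] [480.45219311  45.50039525  77.39878287]
0.6400541078801305 64.053053855896 [ 0.31473223 -0.30838776 -1.22131683] 32.6667
34.2083
```

View pics/w4.png

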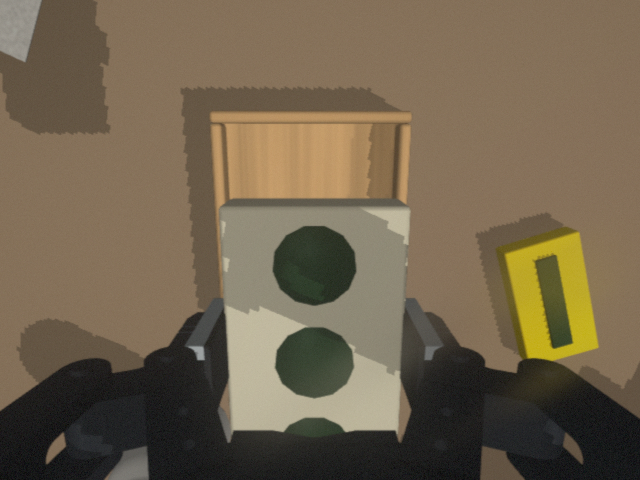

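The tile is held square above the tray. The tray's near rim corners are at (211,113) and (410,113), and I'll use these to refine the centre.

```bash
python3 - <<'E'
from h import *
im,K,M=snap("wrist")
a,b=back(K,M,(211,113),28)[:2],back(K,M,(410,113),28)[:2]
A=np.radians(193); ax=np.array([np.cos(A),np.sin(A)]); v=b-a
cen=(a+b)/2-85*ax; print(a,b,np.linalg.norm(v),np.degrees(np.arctan2(v[1],v[0])),cen)
c0=np.array([402.,-331.]); d=cen-c0
if np.linalg.norm(d)>10: raise SystemExit("check")
X=c0+.6*d+6.5*ax; q=down(A-np.pi/2)
arm.movel([*X,60],speed=120,attitude=q); arm.movel([*X,32],speed=60); arm.hold(.2)
print("hit",arm.movel([*X,19],speed=12,guard=5),arm.observe()["tool_pos"],arm.observe()["contact_force"])
E
```

```text
[ 338.55853788 -416.01558625] [ 308.84389119 -288.48672393] 130.94491572009423 103.11608823713192 [ 406.52267004 -333.13031548]
hit True [ 398.43808267 -333.71144952   24.0222915 ] [0.21283241 0.18463806 5.07858297]
```

```bash
python3 - <<'E'
from h import *
arm.grip(0.76); p=arm.observe()["tool_pos"]; print(arm.observe()["contact_force"],arm.observe()["grip_width"])
arm.movel([p[0],p[1],60],speed=60); arm.movel([p[0],p[1],250],speed=200)
arm.movep([300,-250,330],down(np.radians(103))); im,K,M=snap("top","t5.png"); print(arm.observe()["time_s"])
E
```

```text
[ 0.26733132 -0.76782181  0.26882218] 0.7635092652353059
39.9417
```

View pics/t5.png

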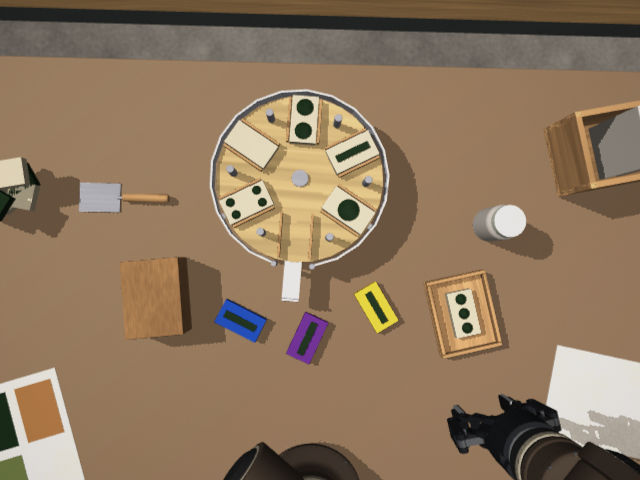

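The three-dot tile lies flat in the tray at (464,314). The other five tiles are in their pockets and the bystanders haven't moved.

```bash
python3 -c "
from rig import arm
print(arm.finish_job())"
```

```text
the job is handed in; nothing more can be done
None
```

The three-dot tile was slid out through the gate to the lip and set down flat in the tray; the other tiles and bystanders stayed put, and I handed the job in at about 40 s of the 72 s allowed, with no verdict returned.

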